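Click the pick carousel round to its empty pocket

TASK

The pick carousel on the counter has one empty pocket that is to be restocked: with a light fingertip, flick the posts on its rim, click by click, until the empty pocket has clicked into place over the steel pointer tongue of the stand. Push only: pinch or lift nothing, do not spin the tray fast, do not shove the stand across the counter, and leave the other things on the counter where they are.

Things in the scene. Friction and masses are not known exactly. Their poses are not given: they have to be found in the camera images.
- stand: round steel base of the carousel, 176 mm across, 16 mm high, about 2.4 kg (3 with the tray), loose on the counter (slides if shoved with some 15 N); origin under its centre, z = upright turning axis. A flat dark steel pointer tongue 24 mm wide runs along its -x axis, sticks out from under the tray to 167 mm from the axis, and is at most 22 mm high.
- pointer (a point): top of the round end of the pointer tongue, 155 mm from the turning axis along the stand's -x, 22 mm above the counter
- empty_pocket (a point): floor of the one empty pocket, on its middle line, 85 mm from the axis, 44 mm above the counter; turns with the tray. The job is done when it lies over the line from the axis to the pointer.
- tray (a joint): tray angle on the stand, rad: 0 or any whole turn (6.283) when the empty pocket is over the pointer; grows counter-clockwise seen from above; endless. A spring ball gives 8 rest places a turn (every 0.785 rad), each with a pocket over the pointer. A post yields to 2 to 5 N sideways; pushed over half a click (41 mm) the tray snaps on to the next rest place; let go earlier, it falls back.
- stone_pick: bystander: turquoise stone guitar pick, 33 x 31 x 5 mm, lying near the carousel; origin under its centre
- ring_slide: bystander: short copper tube (finger slide), 29 mm across, 28 mm tall, upright near the carousel; origin under its centre
- practice_pad: bystander: round black rubber drum practice pad, 200 mm across, 22 mm high; origin under its centre
- pick_holder: bystander: small open pink celluloid box, 55 x 75 x 45 mm; origin under its centre
- shaker_egg: bystander: red plastic shaker egg, 45 mm wide, 56 mm tall, standing on its flat end; origin under its centre
- metronome: bystander: flat black digital metronome, 70 x 110 x 20 mm; origin under its centre
- polish: bystander: amber bottle, 48 mm across, 110 mm tall; origin under its centre
- hub_top (a point): top of the tray's hub, on the turning axis, 78 mm above the counter; hub 92 mm wide. The tray is a smoked acrylic disc 224 mm across, upper face 44 mm above the counter, with 8 equal pockets; seven hold a pile of picks 10 mm high, 54 to 91 mm from the axis. Radial fins 3 mm thick between the pockets reach 66 mm above the counter and run out to the posts.
- post (a point): rounded top, 85 mm above the counter, of one of 8 equal upright steel posts, 10 mm thick, rising 41 mm from the tray at the outer end of each fin, their axes 104 mm from the turning axis and 45 degrees apart. This one is the post just counter-clockwise of the empty pocket (22.5 degrees from its middle line, as every post is from its neighbouring pockets); turns with the tray.

How it is judged:
By the outcome, as a careful person would: the job done as asked, in the order asked, and still so for the second after the job is handed in, with the robot touching nothing.
It also fails if it takes over 58 s, if anything falls off the work surface, if the arm or the gripper's body presses on something with over 40 N, if the wrist force passes 120 N, or if a joint passes its speed limit or range.

ROBOT

A 6-joint arm with a two-finger parallel gripper is mounted at the origin on the work surface. World frame = base frame: x ahead of the robot, y to its left, z up, the work surface at z = 0. Lengths are in mm, angles in rad, forces in N, time in s.
With the tool pointing down it reaches from about 325 to 775 mm from the base axis. Payload 9.3 kg.
Tool frame: the origin (TCP) lies on the front face of the gripper's body, between the roots of the fingers; the fingertips stand 73 mm ahead of it and the grasp point (between the pads) lies 54 mm ahead of it; z points along the fingers, y is the line along which they close (so a half turn about z gives the same grasp; the last joint's range is limited). The gripper opens to 85 mm and grips with 20 to 120 N. Pads are 22 mm wide; open, the fingers measure 114 mm over their backs; the gripper's body (76 mm by 85 mm) begins 54 mm behind the grasp point. The pads swing forward as they close: fully open they stand 13 mm farther back than shut.
Start: joints at [-1.421, 0.259, 0.021, 1.334, 0, 1.418], TCP at [164, -524.977, 303.879] pointing down, gripper open.
Joint ranges: [-3.04, 3.04], [-0.91, 1.82], [-1.04, 1.36], [-1.92, 1.95], [-1.52, 1.45], [-3.14, 3.14]. Speed limits (rad/s): [2.22, 2.22, 2.79, 3.14, 3.14, 3.14].

INTERFACE

Orientations are given as a unit quaternion [x, y, z, w].
In Python, from workcell import manip, vision, sign_off gives the robot as it stands.
- The arm moves only by the tool servo_tool, never from a script. Its argument "series" is text: rows parted by semicolons, each of 5 numbers parted by spaces: the closure in counts, from 0 (fully open) to 255 (shut), then the shift along the tool's x, y, z in m, then the turn about the tool's z in rad. A call has 1 to 5 rows; each row shifts and turns the commanded pose from where the row before left it, along the tool's axes as they then stand; what a row does not reach is not made up. A row lasts 1/8 s, in which the tool goes at most 62.5 mm and 10.7 degrees, less where a joint would pass 70% of its speed; a pose out of reach is approached as far as the arm can. A call is refused whole if a number of a shift passes 0.0625 or a number of a turn 0.188, either way. A call with a gripper value outside its range is refused whole. The fingers move at their own pace and stop on an object; "force" is the grip in N (left out, the last holds). Time passes only in rows, so rows that do not move let the fingers close. It gives the time, the measured TCP pose, the force, the opening and the grip force at its end, in the units of the state.
- manip.get_state(): the state, without advancing time (a new reading comes with each control period).
- vision.snapshot(name): name is "side" or "top"; returns a dict with "pixels" (384x512x3 uint8, blue, green, red), "fx", "fy", "cx", "cy" (pixels), "k1" (the pictures are not rectified: a ray, as slopes to the right and down, at radius r is drawn at 1 + k1 r^2 times it, then the intrinsics apply), "cam_to_world" (4x4, takes a point from camera to world coordinates). Camera axes: x right, y up, looking along -z (the intrinsics and any distortion apply to the point x, -y, -z); pixel columns grow to the right and rows downward; lengths in mm; the calibration is good to about 2 mm. A picture is of the moment at which its call begins. There is no depth.
- sign_off(): hands the job in; it is judged then, once.
The state is a dict: "clock": time; "joint_pos": joint angles; "qd": joint speeds; "tau": joint torques, N m; "ee_pos": TCP position; "eef_rot": TCP orientation; "contact_force": force on the tool from outside, world axes, zero at the start; "wrist_torque": the same for the moment, N m; "gripper_width": opening from 0.0 (shut) to 1.0 (fully open); "grip_force": force on a finger pad.
Only numpy, scipy, OpenCV 4.12 (cv2) and the standard library are available. Lean on these libraries where they do the work, as an engineer would, in place of code of your own. Each camera call takes 0.05 s, during which the arm holds its last target. There are 200 camera calls.

## Working session

There is one attempt and no reset: what is moved stays moved. The work goes in short steps, Python scripts to look and compute and a tool call to move; the robot and the scene stay as the last step left them, time stands still between calls to the robot, and variables do not carry over. Pictures are saved under pics/ and viewed, at most 10 in all, crops included, and the job is handed in when it is done.

Besides the shell and the picture viewer there is one more tool, called in YAML: its name, and indented under it one key for each argument. servo_tool: Moves the arm, as the interface text tells. Its arguments: {"type":"object","properties":{"series":{"type":"string"},"force":{"type":"number"}},"required":["series"]}

```bash
mkdir -p pics; cat > h.py <<'E'
import numpy as np, cv2
from workcell import manip, vision, sign_off
def snap(n,f):
    s=vision.snapshot(n); cv2.imwrite(f'pics/{f}.png',s['pixels']); 
    np.save(f'pics/{f}.npy',{k:v for k,v in s.items()},allow_pickle=True); return s
def load(f): return np.load(f'pics/{f}.npy',allow_pickle=True).item()
def p2w(s,u,v,z):
    K=np.array([[s['fx'],0,s['cx']],[0,s['fy'],s['cy']],[0,0,1]],float)
    a,b=cv2.undistortPoints(np.array([[[u,v]]],float),K,np.array([s['k1'],0,0,0],float))[0,0]
    T=np.array(s['cam_to_world']); d=T[:3,:3]@[a,-b,-1]; o=T[:3,3]
    return (o+d*(z-o[2])/d[2])[:2].round(1)
def w2p(s,P):
    T=np.array(s['cam_to_world']); c=T[:3,:3].T@(np.array(P,float)-T[:3,3])
    x,y=c[0]/-c[2],-c[1]/-c[2]; k=1+s['k1']*(x*x+y*y)
    return np.round([s['fx']*x*k+s['cx'],s['fy']*y*k+s['cy']],1)
E
python3 - <<'E'
from h import *
for n in('top','side'):
    s=snap(n,n+'0'); print(n,s['fx'],s['k1'],np.array(s['cam_to_world']).round(2).tolist())
print(manip.get_state())
E
```

```text
top 493.9606996489593 0.06491306868876863 [[0.02, 0.99, -0.1, 418.38], [-1.0, 0.02, -0.0, -12.88], [0.0, 0.1, 0.99, 1548.2], [0.0, 0.0, 0.0, 1.0]]
side 398.6771338172123 -0.13678071377579448 [[-0.96, 0.2, -0.21, 363.38], [-0.29, -0.6, 0.74, 721.78], [0.02, 0.77, 0.63, 682.1], [0.0, 0.0, 0.0, 1.0]]
{'clock': 0.1, 'joint_pos': array([-1.42060189e+00,  2.59155096e-01,  2.08624153e-02,  1.33367921e+00,
        3.80428847e-05,  1.41817411e+00]), 'qd': array([ 0.00066917, -0.00129138,  0.00174874,  0.00282196, -0.00091826,
       -0.00018352]), 'tau': array([ 4.46475038e-03, -5.56696379e+01,  3.45068586e+01,  1.16867723e-02,
       -2.18460132e-04,  5.14485734e-06]), 'ee_pos': array([ 163.98560926, -524.83332106,  303.32587504]), 'eef_rot': array([ 9.88559471e-01,  1.50830458e-01,  1.97349274e-05, -5.87758441e-04]), 'contact_force': array([-0.14346799, -0.16109796, -0.02091304]), 'wrist_torque': array([-0.02785415,  0.03701119,  0.0257956 ]), 'grip_force': 0.0, 'gripper_width': 0.9990751934744305}
```

View pics/top0.png

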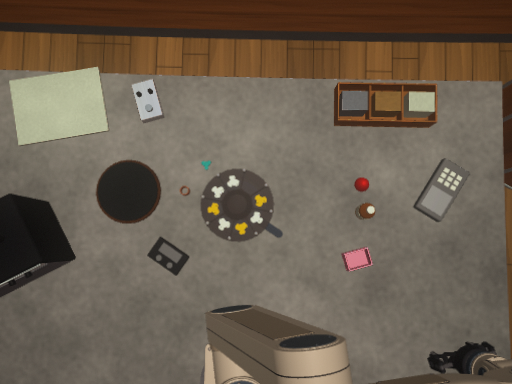

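View pics/side0.png

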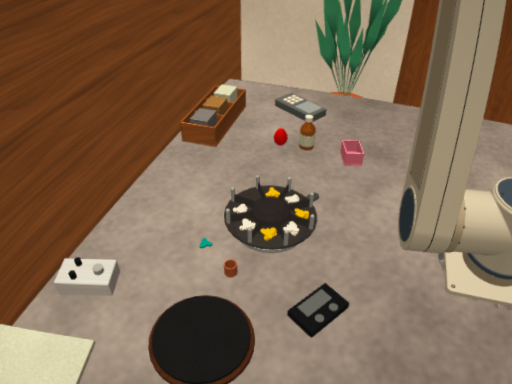

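The top view shows the carousel centred near (237,204), its pointer tongue ending near (278,233) and the empty pocket near (250,187). The ring slide (185,190) and stone pick (206,164) lie to the left of it. The side view shows the same layout. Next I measure on an enlarged crop.

```bash
python3 - <<'E'
from h import *
s=load('top0'); im=s['pixels']
c=cv2.resize(im[155:250,170:300],None,fx=6,fy=6,interpolation=cv2.INTER_CUBIC)
c=np.clip(c.astype(float)*1.5,0,255).astype('uint8')
cv2.imwrite('pics/top0c.png',c)
print('ptr',p2w(s,278,233,22),'hub',p2w(s,237,203.5,78))
hsv=cv2.cvtColor(im,cv2.COLOR_BGR2HSV)
roi=np.zeros(im.shape[:2],np.uint8); roi[165:245,198:276]=1
m=((hsv[...,2]>140)&(roi>0)).astype('uint8')
n,_,st,ce=cv2.connectedComponentsWithStats(m)
for i in range(1,n):
    if st[i,4]>15: print(ce[i].round(1),st[i,4],p2w(s,*ce[i],50))
print('slide',p2w(s,185,190,28),'stone',p2w(s,206,164,3),'pad',p2w(s,128,191,22),'metro',p2w(s,168,256,20),'polish',p2w(s,369,210,110))
E
```

```text
ptr [453.2 -99.1] hub [536.7  28. ]
[199.3 176.7] 17 [618.4 146.1]
[232.5 181.2] 98 [607.1  44.5]
[217.4 191. ] 95 [575.9  89.6]
[259.9 200.1] 101 [551.  -40.7]
[213.5 208.6] 94 [521.8  99.8]
[256.1 217.7] 93 [497.1 -30.3]
[223.3 223.7] 99 [476.7  68.5]
[241.  227.5] 99 [466.3  14.8]
slide [578.8 191.2] stone [665.6 131.3] pad [572.1 367.6] metro [375.2 236.4] polish [ 524.5 -357. ]
```

View pics/top0c.png

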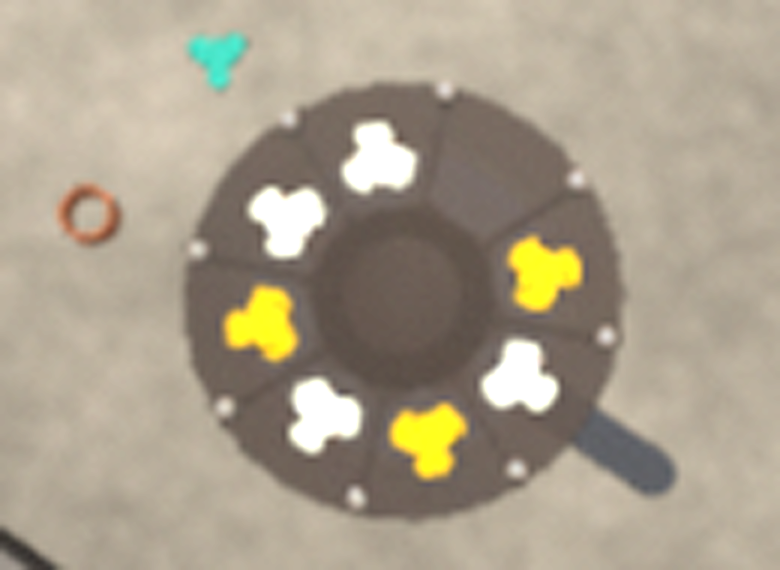

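The crop shows all eight posts, with the empty pocket between posts (445,90) and (577,179) and the tongue end near (655,475). That makes it two clicks clockwise. I fit the geometry next.

```bash
cat >> h.py <<'E'
def fitposts(s,px,z=82):
    from scipy.optimize import least_squares
    P=np.array([p2w(s,170+(u+.5)/6-.5,155+(v+.5)/6-.5,z) for u,v in px])
    k=np.arange(len(P))
    f=lambda q:(P-np.c_[q[0]+104*np.cos(q[2]-k*np.pi/4),q[1]+104*np.sin(q[2]-k*np.pi/4)]).ravel()
    r=least_squares(f,[537,28,1]); return r.x,np.abs(r.fun).max()
E
python3 - <<'E'
from h import *
s=load('top0')
q,e=fitposts(s,[(445,90),(577,179),(607,336),(517,468),(357,496),(225,407),(198,249),(289,119)])
print(q,e,'posts deg',np.degrees(q[2]-np.arange(8)*np.pi/4)%360)
pt=p2w(s,170+655/6,155+472/6,22); d=pt-q[:2]; ph=np.arctan2(d[1],d[0]); print('ptr',pt,np.degrees(ph)%360)
a=ph
t=q[:2]+106*np.array([np.cos(a),np.sin(a)]); h=a-np.pi/2
st=manip.get_state(); qx,qy=st['eef_rot'][:2]; h0=2*np.arctan2(qy,qx); p=st['ee_pos'][:2]
D=t-p; print('target',t,'h',np.degrees(h)%360,'turn',-(h%(2*np.pi)-h0),'tool dx dy',D@[np.cos(h0),np.sin(h0)],D@[np.sin(h0),-np.cos(h0)])
E
```

```text
[ 5.36975000e+02  2.91750000e+01 -1.84767005e-01] 1.0548245823592879 posts deg [349.4136304 304.4136304 259.4136304 214.4136304 169.4136304 124.4136304
  79.4136304  34.4136304]
ptr [ 451.2 -102.7] 236.95895550607247
target [479.17959322 -59.6827006 ] h 146.95895550607247 turn -2.262101009984882 tool dx dy 439.5652627375358 -349.9924671252041
```

servo_tool:
  series: "255 0.0314 -0.025 0 0; 255 0.0314 -0.025 0 0; 255 0.0314 -0.025 0 0; 255 0.0314 -0.025 0 0; 255 0.0314 -0.025 0 0"
  force: 20

```text
clock: 0.72
ee_pos: [277.1, -357.6, 303.7]
eef_rot: [0.989, 0.151, -0.0, -0.0]
contact_force: [0.9, 0.6, -0.1]
gripper_width: -0.001
grip_force: 0.0
```

servo_tool:
  series: "255 0.0314 -0.025 0 0; 255 0.0314 -0.025 0 0; 255 0.0314 -0.025 0 0; 255 0.0314 -0.025 0 0; 255 0.0314 -0.025 0 0"

```text
clock: 1.35
ee_pos: [389.6, -191.5, 303.7]
eef_rot: [0.989, 0.151, -0.0, -0.0]
contact_force: [-0.3, -0.6, -0.3]
gripper_width: 0.004
grip_force: 0.0
```

servo_tool:
  series: "255 0.0314 -0.025 0 0; 255 0.0314 -0.025 0 0; 255 0.0314 -0.025 0 0; 255 0.0314 -0.025 0 0; 255 0 0 0 -0.174"

```text
clock: 1.98
ee_pos: [480.1, -57.8, 303.3]
eef_rot: [0.971, 0.239, -0.0, -0.0]
contact_force: [0.3, -1.1, -0.2]
gripper_width: -0.001
grip_force: 0.0
```

servo_tool:
  series: "255 0 0 0 -0.174; 255 0 0 0 -0.174; 255 0 0 0 -0.174; 255 0 0 0 -0.174; 255 0 0 0 -0.174"

```text
clock: 2.6
ee_pos: [479.1, -59.8, 303.6]
eef_rot: [0.78, 0.626, -0.0, -0.0]
contact_force: [-0.7, 1.5, 0.2]
gripper_width: -0.001
grip_force: 0.0
```

servo_tool:
  series: "255 0 0 0 -0.174; 255 0 0 0 -0.174; 255 0 0 0 -0.174; 255 0 0 0 -0.174; 255 0 0 0 -0.174"

```text
clock: 3.22
ee_pos: [479.1, -59.8, 303.6]
eef_rot: [0.444, 0.896, -0.0, -0.0]
contact_force: [0.7, 0.9, -0.4]
gripper_width: -0.003
grip_force: 0.0
```

servo_tool:
  series: "255 0 0 0 -0.174; 255 0 0 0 -0.174; 255 0 0 0.03 0; 255 0 0 0.03 0; 255 0 0 0 0"

```text
clock: 3.85
ee_pos: [478.2, -59.5, 242.2]
eef_rot: [0.284, 0.959, 0.0, -0.002]
contact_force: [-0.2, -0.1, 1.5]
gripper_width: 0.003
grip_force: 0.0
```

```bash
cat >> h.py <<'E'
C=np.array([537,29.2])
def pose():
    st=manip.get_state(); qx,qy=st['eef_rot'][:2]; p=st['ee_pos']; d=p[:2]-C
    h=np.degrees(2*np.arctan2(qy,qx))%360; ph=np.degrees(np.arctan2(d[1],d[0]))%360
    print('t',round(st['clock'],2),'tcp',p.round(1),'phi',ph.round(1),'r',np.hypot(*d).round(1),'h-(phi-90)',(h-ph+90).round(2),'F',st['contact_force'].round(1),'w',round(st['gripper_width'],2),'q',st['joint_pos'].round(2))
E
python3 - <<'E'
from h import *
pose(); s=snap('side','side1'); 
u,v=w2p(s,[537,29,85]).astype(int)
cv2.imwrite('pics/side1c.png',cv2.resize(s['pixels'][max(0,v-130):v+70,u-110:u+140],None,fx=3,fy=3))
st=manip.get_state()['ee_pos']; print(u,v,[w2p(s,st-[0,0,L]) for L in(54,60,73,86)])
E
```

```text
t 3.85 tcp [478.2 -59.5 242.2] phi 236.5 r 106.4 h-(phi-90) 0.47 F [-0.2 -0.1  1.5] w 0.0 q [-0.3   0.17 -0.25  1.15 -0.    0.28]
271 200 [array([307.2, 146.8]), array([307., 149.]), array([306.5, 153.7]), array([306. , 158.3])]
```

View pics/side1c.png

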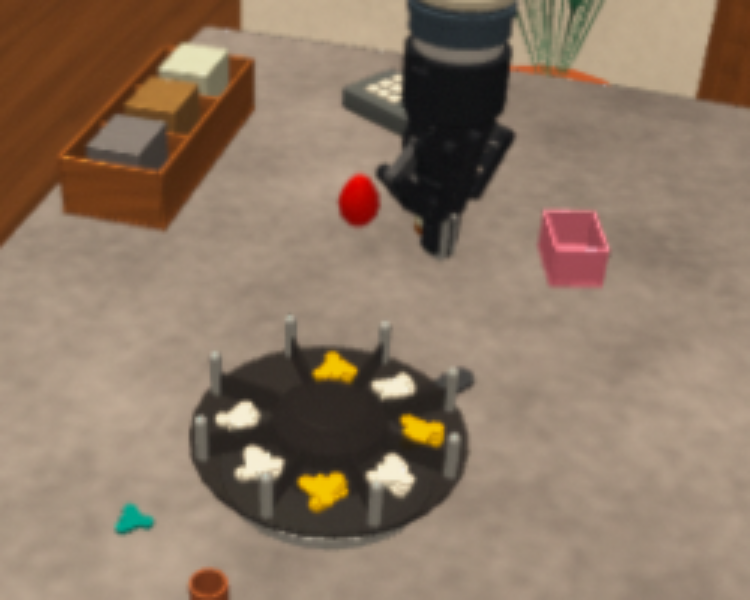

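The closed fingertips show at crop (441,255), about full-image (308,155), which matches 73 mm ahead of the TCP. They sit over the gap between two posts, so I descend and start the sweep.

servo_tool:
  series: "255 0 0 0.025 0; 255 0 0 0.025 0; 255 0 0 0.025 0; 255 0 0 0.02 0; 255 0 0 0.01 0"

```text
clock: 4.53
ee_pos: [479.7, -59.9, 139.2]
eef_rot: [0.284, 0.959, -0.0, 0.0]
contact_force: [-0.7, -0.4, 0.5]
gripper_width: -0.004
grip_force: 0.0
```

servo_tool:
  series: "255 0.0053 0.0001 0 0.05; 255 0.0053 0.0001 0 0.05; 255 0.0053 0.0001 0 0.05; 255 0.0053 0.0001 0 0.05; 255 0.0053 0.0002 0 0.05"

```text
clock: 5.15
ee_pos: [459.6, -42.9, 140.1]
eef_rot: [0.402, 0.915, 0.0, 0.001]
contact_force: [-0.5, 0.2, -0.3]
gripper_width: 0.003
grip_force: 0.0
```

servo_tool:
  series: "255 0.0053 0.0001 0 0.05; 255 0.0053 0.0001 0 0.05; 255 0.0053 0.0001 0 0.05; 255 0.0053 0.0001 0 0.05; 255 0.0053 0.0002 0 0.05"

```text
clock: 5.78
ee_pos: [444.3, -21.6, 140.1]
eef_rot: [0.514, 0.858, 0.0, 0.001]
contact_force: [-0.3, -2.1, -0.2]
gripper_width: 0.002
grip_force: 0.6
```

```bash
python3 - <<'E'
from h import *
pose()
E
```

```text
t 5.78 tcp [444.3 -21.6 140.1] phi 208.7 r 105.7 h-(phi-90) -0.52 F [-0.3 -2.1 -0.2] w 0.0 q [-0.24  0.2  -0.51  0.86 -0.    0.84]
```

servo_tool:
  series: "255 0.0042 0.0001 0 0.04; 255 0.0042 0.0001 0 0.04; 255 0.0042 0.0001 0 0.04; 255 0.0042 0.0001 0 0.04; 255 0 0 0 0"

```text
clock: 6.4
ee_pos: [437.5, -5.9, 139.9]
eef_rot: [0.579, 0.815, 0.0, 0.001]
contact_force: [0.2, -0.7, -0.9]
gripper_width: -0.004
grip_force: 0.0
```

servo_tool:
  series: "255 0 0 0 0; 255 0 0 0 0; 255 0 0 0 0"

```text
clock: 6.78
ee_pos: [437.0, -6.0, 138.9]
eef_rot: [0.58, 0.815, 0.0, 0.0]
contact_force: [1.5, 0.3, -0.2]
gripper_width: -0.003
grip_force: 0.0
```

```bash
python3 - <<'E'
from h import *
pose(); s=snap('top','top2')
cv2.imwrite('pics/top2c.png',np.clip(cv2.resize(s['pixels'][155:250,170:300],None,fx=6,fy=6,interpolation=cv2.INTER_CUBIC)*1.5,0,255).astype('uint8'))
E
```

```text
t 6.78 tcp [437.   -6.  138.9] phi 199.4 r 106.0 h-(phi-90) -0.26 F [ 1.5  0.3 -0.2] w -0.0 q [-0.21  0.19 -0.53  0.86  0.    1.03]
```

View pics/top2c.png

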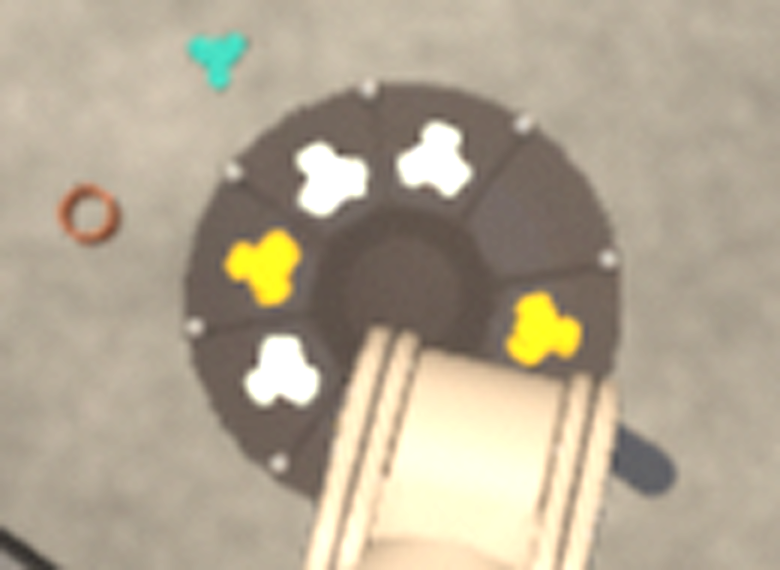

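The tray is still about halfway: the post is at crop (524,123), between (445,90) and (577,179), so it has not snapped yet. I push a little further.

servo_tool:
  series: "255 0.0042 0.0001 0 0.04; 255 0.0042 0.0001 0 0.04; 255 0 0 0 0; 255 0 0 0 0; 255 0 0 0 0"

```text
clock: 7.45
ee_pos: [434.6, 2.0, 138.9]
eef_rot: [0.612, 0.791, 0.0, 0.0]
contact_force: [-0.2, -0.0, 0.5]
gripper_width: -0.002
grip_force: 0.0
```

```bash
cat >> h.py <<'E'
def trayang(s):
    "tray angle (rad, mod 1 turn) from centroids of pick piles; phase by match to the first picture"
    im=s['pixels']; hsv=cv2.cvtColor(im,cv2.COLOR_BGR2HSV); roi=np.zeros(im.shape[:2],np.uint8); roi[165:245,202:276]=1
    m=((hsv[...,2]>140)&(roi>0)).astype('uint8'); yel=hsv[...,1]>120
    n,l,st,ce=cv2.connectedComponentsWithStats(m); out=[]
    for i in range(1,n):
        if 60<st[i,4]<140:
            d=p2w(s,*ce[i],50)-C; out.append((round(float(np.degrees(np.arctan2(d[1],d[0]))%360),1),'Y' if yel[l==i].mean()>.5 else 'W'))
    return sorted(out)
E
python3 - <<'E'
from h import *
pose(); print(trayang(load('top0'))); print(trayang(load('top2'))); print(trayang(snap('top','top3')))
E
```

```text
t 7.45 tcp [434.6   2.  138.9] phi 194.9 r 105.9 h-(phi-90) -0.29 F [-0.2 -0.   0.5] w -0.0 q [-0.19  0.18 -0.53  0.85  0.    1.13]
[(12.3, 'W'), (57.2, 'W'), (102.2, 'Y'), (146.9, 'W'), (191.5, 'Y'), (236.2, 'W'), (281.3, 'Y')]
[(33.6, 'W'), (78.8, 'Y'), (123.4, 'W'), (229.4, 'W'), (258.0, 'Y'), (348.5, 'W')]
[(12.3, 'W'), (57.1, 'Y'), (102.0, 'W'), (225.2, 'W'), (327.1, 'W')]
```

The first click is in: the white pile moved from 12.3° to 327.1°. Now the second click, with the same post.

servo_tool:
  series: "255 0.0053 0.0001 0 0.05; 255 0.0053 0.0001 0 0.05; 255 0.0053 0.0001 0 0.05; 255 0.0053 0.0001 0 0.05; 255 0.0053 0.0002 0 0.05"

```text
clock: 8.12
ee_pos: [431.1, 28.4, 138.9]
eef_rot: [0.706, 0.708, -0.0, -0.0]
contact_force: [-0.7, -0.6, 0.4]
gripper_width: 0.001
grip_force: 0.0
```

servo_tool:
  series: "255 0.0053 0.0001 0 0.05; 255 0.0053 0.0001 0 0.05; 255 0.0053 0.0001 0 0.05; 255 0.0053 0.0001 0 0.05; 255 0.0053 0.0002 0 0.05"

```text
clock: 8.75
ee_pos: [434.0, 54.5, 138.8]
eef_rot: [0.789, 0.614, -0.0, 0.0]
contact_force: [-1.4, -1.5, 0.1]
gripper_width: -0.004
grip_force: 0.7
```

servo_tool:
  series: "255 0.0042 0.0001 0 0.04; 255 0.0042 0.0001 0 0.04; 255 0.0042 0.0001 0 0.04; 255 0.0042 0.0001 0 0.04; 255 0.0042 0.0001 0 0.04"

```text
clock: 9.38
ee_pos: [441.3, 74.3, 138.8]
eef_rot: [0.846, 0.533, -0.0, -0.0]
contact_force: [-0.3, -0.8, -0.2]
gripper_width: 0.0
grip_force: 0.2
```

servo_tool:
  series: "255 0.0042 0.0001 0 0.04; 255 0 0 0 0; 255 0 0 0 0; 255 0 0 0 0; 255 0 0 0 0"

```text
clock: 10.0
ee_pos: [443.3, 77.9, 138.9]
eef_rot: [0.856, 0.516, 0.0, 0.0]
contact_force: [1.0, 0.1, 0.4]
gripper_width: 0.001
grip_force: 0.0
```

```bash
python3 - <<'E'
from h import *
pose(); print(trayang(snap('top','top4')))
E
```

```text
t 10.0 tcp [443.3  77.9 138.9] phi 152.5 r 105.7 h-(phi-90) -0.37 F [1.  0.1 0.4] w 0.0 q [-0.01  0.21 -0.5   0.86  0.    2.04]
[(12.3, 'Y'), (57.2, 'W'), (161.3, 'W'), (191.5, 'Y'), (281.3, 'W'), (327.2, 'W')]
```

Second click is in. I lift straight up and move the arm aside for a check.

servo_tool:
  series: "255 0 0 -0.02 0; 255 0 0 -0.035 0; 255 0 0 -0.04 0; 255 0 0 -0.04 0; 255 0 0 -0.03 0"

```text
clock: 10.68
ee_pos: [443.3, 78.0, 305.7]
eef_rot: [0.856, 0.516, 0.001, 0.0]
contact_force: [0.8, 0.6, -0.1]
gripper_width: 0.002
grip_force: 0.0
```

servo_tool:
  series: "255 0 -0.03 0 0; 255 0 -0.03 0 0; 255 0 -0.03 0 0; 255 0 0 0 0; 255 0 0 0 0"

```text
clock: 11.3
ee_pos: [364.1, 120.0, 304.1]
eef_rot: [0.856, 0.516, 0.0, 0.0]
contact_force: [0.5, 0.7, 0.2]
gripper_width: -0.001
grip_force: 0.0
```

```bash
python3 - <<'E'
from h import *
pose(); s=snap('top','top5'); print(trayang(s)); s2=snap('side','side5')
a=cv2.resize(s['pixels'][145:280,140:390],None,fx=3,fy=3,interpolation=cv2.INTER_CUBIC)
cv2.imwrite('pics/top5c.png',a)
E
```

```text
t 11.3 tcp [364.1 120.  304.1] phi 152.3 r 195.3 h-(phi-90) -0.11 F [0.5 0.7 0.2] w -0.0 q [ 0.1  -0.03 -0.31  1.28 -0.    2.16]
[(12.3, 'Y'), (57.3, 'W'), (102.2, 'Y'), (147.1, 'W'), (191.5, 'Y'), (281.4, 'W'), (327.2, 'W')]
```

View pics/top5c.png

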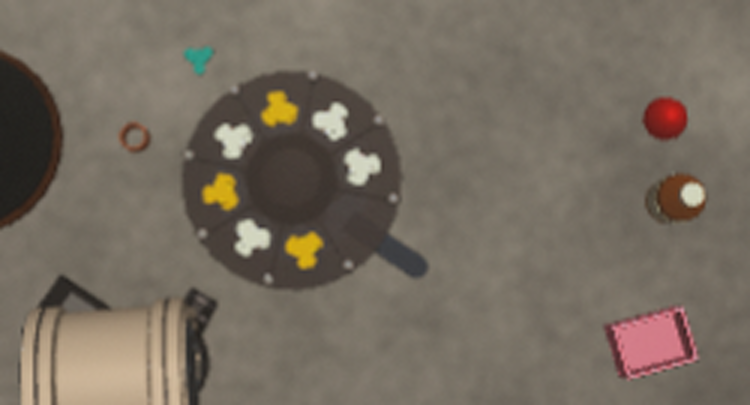

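View pics/side5.png

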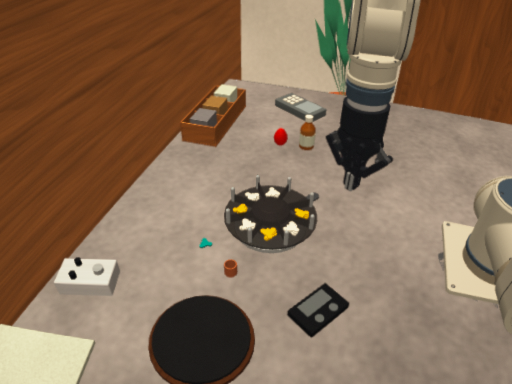

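The empty pocket, at about crop (350,215), now lies on the line from the hub to the tongue end (415,265). The other things are where they were and the arm is clear.

```bash
python3 -c "from h import *; print(sign_off())"
```

```text
the job is handed in; nothing more can be done
None
```

I turned the carousel two clicks clockwise with light pushes on one post; the last pictures show the empty pocket over the pointer and nothing else visibly moved, and the job is handed in.

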